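# Put the seasonings back in their caddy

### The arm

A 7-joint arm with a two-finger parallel gripper is mounted at the origin on a cart in front of the work surface, level with it; the furniture and walls round the work are solid. World frame = base frame: x ahead of the robot, y to its left, z up, the work surface at z = 0. Lengths are in m, angles in degrees, forces in N, time in s.
With the tool pointing down it reaches from about 0.425 to 0.875 m from the base axis. Payload 4.7 kg.
Tool frame: the origin (TCP) lies at the very end of the fingers, on their centre line; the grasp point (between the pads) lies 19 mm behind it; z points along the fingers, y is the line along which they close (so a half turn about z gives the same grasp; the last joint's range is limited). The gripper opens to 87 mm and grips with 3 to 60 N. Pads are 19 mm wide; open, the fingers measure 117 mm over their backs; the gripper's body (75 mm by 190 mm) begins 51 mm behind the grasp point.
Start: joints at [-64.681, 18.392, -4.016, 83.108, 1.295, 78.541, -3.26], TCP at [0.27, 0.591, 0.223] pointing down, gripper open.
Joint ranges: [-163.93, 163.93], [-17.29, 119.83], [-79.2, 71.16], [3.27, 140.29], [-89.18, 269.18], [5.43, 117.66], [-154.24, 154.24]. Speed limits (degrees/s): [147.25, 147.25, 180, 180, 180, 180, 180].

### API

Orientations are given as [roll, pitch, yaw] about the fixed x, y, z axes, in that order (R = Rz(yaw) Ry(pitch) Rx(roll)).
In Python, from cell import telemetry, cams, env gives the robot as it stands.
- The arm moves only by the tool arm_command, never from a script. Its argument "series" is text: rows parted by semicolons, each of 5 numbers parted by spaces: the shift along the tool's x, y, z in mm, then the turn about the tool's z in rad, then the closure in counts, from 0 (fully open) to 255 (shut). A call has 1 to 20 rows; each row shifts and turns the commanded pose from where the row before left it, along the tool's axes as they then stand; what a row does not reach is not made up. A row lasts 1/12 s, in which the tool goes at most 41.7 mm and 7.16 degrees, less where a joint would pass 70% of its speed; a pose out of reach is approached as far as the arm can. A call is refused whole if a number of a shift passes 41.7 or a number of a turn 0.125, either way. A call with a gripper value outside its range is refused whole. The fingers move at their own pace and stop on an object; "squeeze" is the grip in N (left out, the last holds). Time passes only in rows, so rows that do not move let the fingers close. It gives the time, the measured TCP pose, the force, the opening and the grip force at its end, in the units of the state.
- telemetry.get_obs(): the state, without advancing time (a new reading comes with each control period).
- cams.read_camera(name): name is "scene" or "top" or "wrist"; returns the picture (400x640x3 uint8, blue, green, red); there is no depth.
- cams.calibration(name): a dict with "K" (3x3 intrinsics, pixels), "origin" and "rotation" of the camera in the world; the wrist camera has in their place "hand_eye" (4x4, takes a point from camera to tool coordinates, whose origin is the TCP and whose axes are the flange's). Camera axes: x right, y down, z forward; pixel columns grow to the right and rows downward; lengths in m; the calibration is good to about 2 mm. A picture is of the moment at which its call begins: read the wrist's pose just before it. calibration takes no time and is no camera call.
- env.sign_off(): hands the job in; it is judged then, once.
The state is a dict: "time_s": time; "qpos": joint angles; "joint_velocities": joint speeds; "effort": joint torques, N m; "tool_pos": TCP position; "tool_rot": TCP orientation; "force": force on the tool from outside, world axes, zero at the start; "wrist_torque": the same for the moment, N m; "grip_width": finger opening in m; "grasp_force": force on a finger pad.
Only numpy, scipy, OpenCV 4.12 (cv2) and the standard library are available. Lean on these libraries where they do the work, as an engineer would, in place of code of your own. Each camera call takes 0.05 s, during which the arm holds its last target. There are 200 camera calls.

### The job

Gather the three scattered seasonings into the wooden caddy, one to a compartment, each standing upright on the compartment's floor: the salt shaker next to the raised end with the grip bar, the smaller (ochre-capped) spice jar in the middle, and the taller (green-capped) spice jar at the low end. The vitamin jar, the brown jar with the blue cap and the black-lidded storage jar do not belong there: leave them standing where they are.

Things in the scene. Friction and masses are not known exactly. Their poses are not given: they have to be found in the camera images.
- salt_shaker_center (a point): TAKE. Salt shaker: clear white-filled body with a grey domed metal top pierced with holes, no label; greatest diameter 44 mm, 90 mm high, round; its top 24 mm is 34 mm across. Upright at the start. Origin: its centre, half-way up, on its axis; z along its axis, up.
- small_spice_jar_center (a point): TAKE. The smaller spice jar: glass, flat ochre-yellow cap (20 mm high, 41 mm across), straight round body 42 mm in diameter, 96 mm high in all. Upright at the start. Origin: its centre, half-way up, on its axis; z along its axis, up.
- tall_spice_jar_center (a point): TAKE. The taller spice jar: glass, cap of 45 mm with green sides and a brownish top, straight round body 46 mm in diameter, 105 mm high in all. Upright at the start. Origin: its centre, half-way up, on its axis; z along its axis, up.
- vitamin_jar_center (a point): LEAVE. Vitamin jar: stout white plastic jar, wide green cap 54 mm across; 60 mm in diameter, 94 mm high. Upright at the start. Origin: its centre, half-way up, on its axis; z along its axis, up.
- brown_jar_center (a point): LEAVE. Brown jar with a ribbed blue cap; 47 mm in diameter, 88 mm high. Upright at the start. Origin: its centre, half-way up, on its axis; z along its axis, up.
- storage_jar_center (a point): LEAVE. Glass storage jar with a black lid; 62 mm in diameter, 99 mm high. Upright at the start. Origin: its centre, half-way up, on its axis; z along its axis, up.
- caddy: Light wooden seasoning caddy, fixed to the worktop: three open square compartments in a row along its y axis, each 64 x 64 mm inside, centres at y = -70, 0 and +70 mm and x = 0. Floor 6 mm thick; sides (6 mm, at x = +-35 mm) and partitions (6 mm, at y = +-35 mm) stand 28 mm high above the worktop. 76 mm wide in x and, with its two ends, 220 mm long in y. Origin: centre of its underside, on the worktop; z up.
- grip_end: The raised end of the caddy, fixed: an 8 mm thick end board 28 mm high with two posts carrying a round steel grip bar (10 mm) across the caddy, 72 mm high in all. It may be at either end of the caddy (at y = +106 or -106 mm in the caddy's frame); the other end has only a plain board 28 mm high. Origin: centre of its underside, on the worktop, 36, 106 and 176 mm from the centres of the first, middle and last compartment; same axes as the caddy.
- oven_edge (a point): A landmark, not to be touched: middle of the top near edge of the white toaster oven, 0.22 m high, which stands behind the left part of the work (y = 0.1 to 0.45 m, near face, a little askew, from x = 0.45 m). Jars may stand 40 mm or more in front of it: there a wide gripper should close along y, parallel to that face. Beyond x = 0.58 m wall cabinets hang 0.46 m above the worktop. Axes as the world's.

How it is judged (in metres and radians):
At the end, for the whole second after the job is handed in: From the raised end: salt shaker, smaller, taller spice jar, each centred in its compartment (14 mm across, 15 mm along), on the floor (height 6 mm), upright (0.12 rad), at rest. Vitamin, brown and storage jar upright (0.15 rad) within 30 mm of their starts (horizontal distance between salt_shaker_center and grip_end between 0.021 and 0.051 m and x of salt_shaker_center in the frame of caddy between -0.014 and 0.014 m and height (world z) of salt_shaker_center between 0.045 and 0.057 m and angle between each of salt_shaker_center, small_spice_jar_center, tall_spice_jar_center's own z axis and vertical below 0.12 rad and linear speed of each of salt_shaker, small_spice_jar, tall_spice_jar below 0.02 m/s and horizontal distance between small_spice_jar_center and grip_end between 0.091 and 0.121 m and x of small_spice_jar_center in the frame of caddy between -0.014 and 0.014 m and height (world z) of small_spice_jar_center between 0.048 and 0.06 m and horizontal distance between tall_spice_jar_center and grip_end between 0.161 and 0.191 m and x of tall_spice_jar_center in the frame of caddy between -0.014 and 0.014 m and height (world z) of tall_spice_jar_center between 0.0525 and 0.0645 m and distance of each of vitamin_jar_center, brown_jar_center, storage_jar_center from where it was at the start of the episode below 0.03 m and angle between each of vitamin_jar_center, brown_jar_center, storage_jar_center's own z axis and vertical below 0.15 rad); the robot touches nothing.
It fails at once if the vitamin jar is moved by more than 30 mm or tipped (distance of vitamin_jar_center from where it was at the start of the episode above 0.03 m or angle between vitamin_jar_center's own z axis and vertical above 0.4 rad).
It fails at once if the brown jar is moved by more than 30 mm or tipped (distance of brown_jar_center from where it was at the start of the episode above 0.03 m or angle between brown_jar_center's own z axis and vertical above 0.4 rad).
It fails at once if the storage jar is moved by more than 30 mm or tipped (distance of storage_jar_center from where it was at the start of the episode above 0.03 m or angle between storage_jar_center's own z axis and vertical above 0.4 rad).
It also fails if it takes over 96 s, if anything falls off the work surface, if the arm or the gripper's body presses on something with over 40 N, if the wrist force passes 120 N, or if a joint passes its speed limit or range.

## Working session

There is one attempt and no reset: what is moved stays moved. The work goes in short steps, Python scripts to look and compute and a tool call to move; the robot and the scene stay as the last step left them, time stands still between calls to the robot, and variables do not carry over. Pictures are saved under pics/ and viewed, at most 14 in all, crops included, and the job is handed in when it is done.

Besides the shell and the picture viewer there is one more tool, called after "Call:" as name(argument=value, ...) on one line, values as JSON. arm_command: Moves the arm, as the interface text tells. Its arguments: {"type":"object","properties":{"series":{"type":"string"},"squeeze":{"type":"number"}},"required":["series"]}

```bash
mkdir -p pics; ls; python3 - <<'E'
from cell import telemetry,cams,env
import cv2,json
o=telemetry.get_obs();print(o)
for n in("scene","top","wrist"):
    print(n,cams.calibration(n))
    cv2.imwrite(f"pics/{n}0.png",cams.read_camera(n))
E
```

```text
pics
{'time_s': 0.0, 'qpos': array([-64.68242208,  18.43879545,  -4.01408272,  83.17398638,
         1.29344465,  78.54003684,  -3.26073468]), 'joint_velocities': array([-0.02341066, -0.09365151,  0.0128909 , -0.02459799,  0.03505492,
       -0.0486802 ,  0.00119989]), 'effort': array([-3.82415574e-04, -4.91290319e+01, -4.04012511e-01, -3.12524557e+01,
       -6.37818128e-02,  4.38903482e-02,  2.13344811e-04]), 'tool_pos': array([0.26947742, 0.59091219, 0.22147231]), 'tool_rot': array([-1.79892329e+02,  4.61471363e-03,  1.55489736e+02]), 'force': array([-0.19764459, -0.16679345, -0.98537182]), 'wrist_torque': array([ 0.02160081, -0.0261215 , -0.00536965]), 'grasp_force': 0.0, 'grip_width': 0.08710799846317593}
scene {'K': array([[416.69590578,   0.        , 317.95111645],
       [  0.        , 416.69590578, 191.65787104],
       [  0.        ,   0.        ,   1.        ]]), 'origin': array([-0.25631093,  0.31379605,  0.96614963]), 'rotation': array([-136.58473197,   -0.30130252, -115.03961995])}
top {'K': array([[428.93098013,   0.        , 319.53169714],
       [  0.        , 428.93098013, 207.5157556 ],
       [  0.        ,   0.        ,   1.        ]]), 'origin': array([ 0.24155204, -0.02604446,  1.19053977]), 'rotation': array([-169.32558315,    0.21989414,  -89.71264283])}
wrist {'K': array([[275.91970591,   0.        , 322.97550595],
       [  0.        , 275.91970591, 194.89349818],
       [  0.        ,   0.        ,   1.        ]]), 'hand_eye': array([[ 9.24875958e-05, -9.69578179e-01, -2.44781835e-01,
         6.63344892e-02],
       [ 9.99999987e-01,  1.21390848e-04, -1.02990985e-04,
        -1.33380521e-03],
       [ 1.29572086e-04, -2.44781823e-01,  9.69578178e-01,
        -1.61170414e-01],
       [ 0.00000000e+00,  0.00000000e+00,  0.00000000e+00,
         1.00000000e+00]])}
```

View pics/scene0.png

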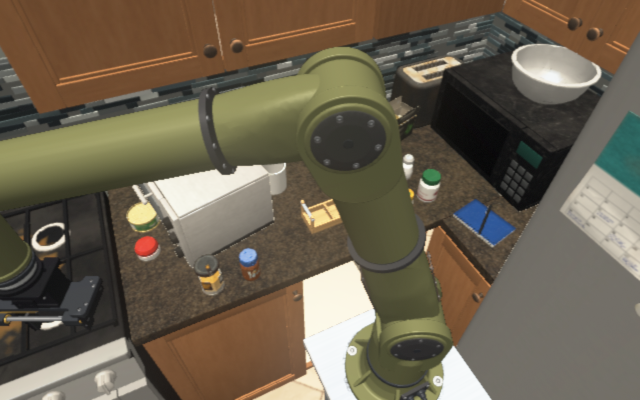

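View pics/top0.png

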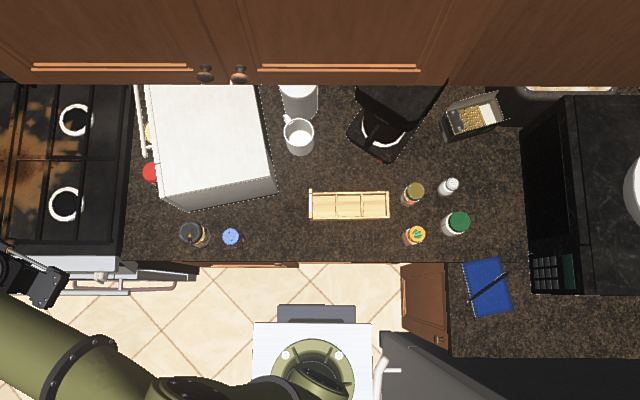

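The scene view shows the arm across the caddy. In the top view the caddy is at about (349,205) with its raised end on the left (col 311). Salt is at (448,186), jars are at (413,192) and (416,234), vitamin at (457,222), brown jar at (231,237) and storage jar at (192,234).

```bash
python3 - <<'E'
import cv2
t=cv2.imread("pics/top0.png")
cv2.imwrite("pics/crop1.png",cv2.resize(t[165:265,295:485],None,fx=4,fy=4,interpolation=cv2.INTER_CUBIC))
E
cat > h.py <<'E'
from cell import telemetry,cams,env
import cv2,numpy as np
from scipy.spatial.transform import Rotation as R
def pose(o):
    T=np.eye(4);T[:3,:3]=R.from_euler('xyz',o['tool_rot'],degrees=True).as_matrix();T[:3,3]=o['tool_pos'];return T
def cam(n,o=None):
    c=cams.calibration(n)
    if n=="wrist": T=pose(o)@c["hand_eye"]; return c["K"],T[:3,:3],T[:3,3]
    return c["K"],R.from_euler('xyz',c["rotation"],degrees=True).as_matrix(),np.array(c["origin"])
def cast(C,u,v,z):
    K,Rm,p=C;d=Rm@np.linalg.solve(K,[u,v,1.]);return p+d*(z-p[2])/d[2]
def proj(C,P):
    K,Rm,p=C;q=K@(Rm.T@(np.array(P)-p));return q[:2]/q[2]
E
python3 - <<'E'
from h import *
C=cam("top")
for n,u,v,z in [("salt",448,182,.09),("j192",413,190,.1),("j234",416,234,.1),("vit",459,219,.094),("brown",231,235,.088),("stor",191,232,.099),("cad0",311,190,.028),("cad1",390,192,.028),("cad2",389,218,.028),("cad3",311,219,.028)]:
    print(n,cast(C,u,v,z).round(3))
E
```

```text
salt [ 0.519 -0.359  0.09 ]
j192 [ 0.495 -0.264  0.1  ]
j234 [ 0.379 -0.268  0.1  ]
vit [ 0.42  -0.381  0.094]
brown [0.376 0.208 0.088]
stor [0.382 0.309 0.099]
cad0 [0.51  0.003 0.028]
cad1 [ 0.505 -0.216  0.028]
cad2 [ 0.432 -0.211  0.028]
cad3 [0.428 0.003 0.028]
```

View pics/crop1.png

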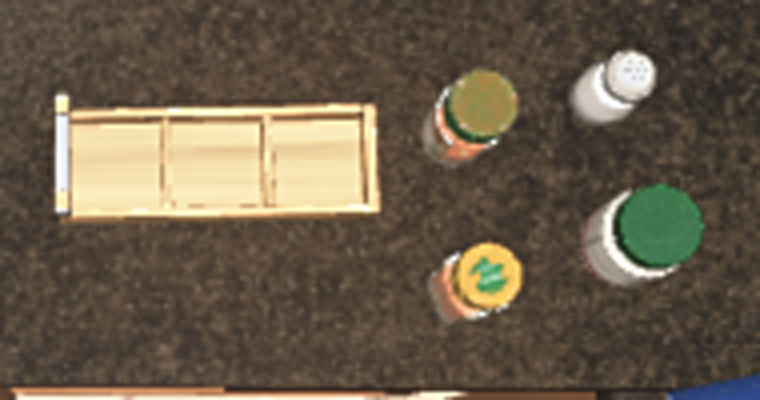

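Crop (4x): the jar with the olive-brown top and green sides (tall) is at (482,103), the ochre cap (small) at (488,276), salt top at (632,74) and vitamin cap at (659,225). The caddy rim corners are near (68,108), (376,104), (378,212) and (70,215), with the grip bar at the left end.

```bash
python3 - <<'E'
from h import *
C=cam("top")
f=lambda x,y:(295+(x+.5)/4-.5,165+(y+.5)/4-.5)
for n,x,y,z in [("salt",632,72,.088),("tall",482,103,.105),("small",488,276,.096),("vit",659,225,.094),("c0",68,108,.028),("c1",376,104,.028),("c2",378,212,.028),("c3",70,216,.028),("bar_hi",62,97,.07),("bar_lo",63,211,.07)]:
    print(n,cast(C,*f(x,y),z).round(3))
E
```

```text
salt [ 0.518 -0.372  0.088]
tall [ 0.492 -0.268  0.105]
small [ 0.381 -0.27   0.096]
vit [ 0.415 -0.382  0.094]
c0 [0.505 0.002 0.028]
c1 [ 0.509 -0.212  0.028]
c2 [ 0.433 -0.212  0.028]
c3 [ 0.43  -0.     0.028]
bar_hi [0.503 0.005 0.07 ]
bar_lo [0.426 0.003 0.07 ]
```

Call:
arm_command(series="0 0 -10 0.114 0;0 0 -10 0.114 0;0 0 -10 0.114 0;0 0 -10 0.114 0;0 0 -10 0.114 0;0 0 -10 0.114 0;0 0 -10 0.114 0;0 0 -10 0.114 0;0 0 -10 0.114 0;0 0 -10 0.114 0;0 0 0 0 0")

```text
time_s: 1.07
tool_pos: [0.27, 0.5921, 0.3245]
tool_rot: [179.9, -0.2, 90.0]
force: [0.6, 0.6, -0.2]
grip_width: 0.0874
grasp_force: 0.0
```

Call:
arm_command(series="-30 19 0 0 0;-30 19 0 0 0;-30 19 0 0 0;-30 19 0 0 0;-30 19 0 0 0;-30 19 0 0 0;-30 19 0 0 0;-30 19 0 0 0;-30 19 0 0 0;-30 19 0 0 0;-30 0 0 0 0;-30 0 0 0 0;-30 0 0 0 0;-30 0 0 0 0;-30 0 0 0 0;-30 0 0 0 0;-30 0 0 0 0;-30 0 0 0 0;-30 0 0 0 0;-30 0 0 0 0")

```text
time_s: 2.73
tool_pos: [0.4609, -0.0095, 0.3219]
tool_rot: [-180.0, -0.0, 90.4]
force: [0.9, -0.0, 0.3]
grip_width: 0.0869
grasp_force: 0.0
```

Call:
arm_command(series="-30 0 0 0 0;-30 0 0 0 0;-30 0 0 0 0;-30 0 0 0 0;-30 0 0 0 0;-30 0 0 0 0;0 0 0 0 0;0 0 0 0 0;0 0 0 0 0")

```text
time_s: 3.48
tool_pos: [0.4619, -0.1873, 0.322]
tool_rot: [-180.0, -0.0, 90.3]
force: [1.0, 0.8, 0.8]
grip_width: 0.0868
grasp_force: 0.0
```

```bash
python3 - <<'E'
from h import *
o=telemetry.get_obs();im=cams.read_camera("wrist");cv2.imwrite("pics/w1.png",im)
import pickle;pickle.dump(o,open("w1.pkl","wb"));print(o["tool_pos"],o["tool_rot"])
E
```

```text
[ 0.4619083  -0.18726098  0.32197451] [-1.79959910e+02 -3.89873214e-02  9.03015199e+01]
```

View pics/w1.png

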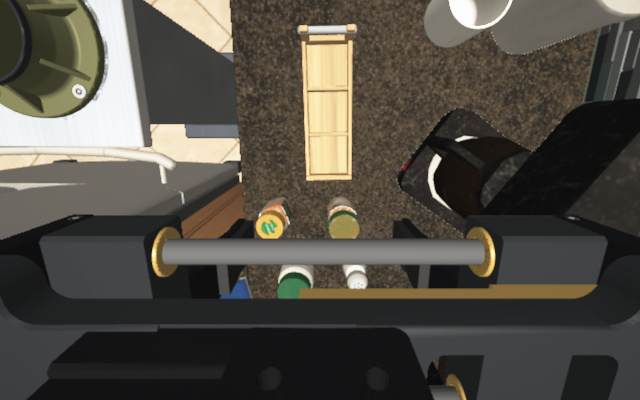

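Wrist view: ochre cap at (269,225), olive cap at (343,226), salt top at (357,282). The caddy's low end runs (306,180)-(352,180), and the grip bar is at (327,29).

```bash
python3 - <<'E'
from h import *
import pickle
im=cv2.imread("pics/w1.png");C=cam("wrist",pickle.load(open("w1.pkl","rb")))
hsv=cv2.cvtColor(im,cv2.COLOR_BGR2HSV)
m=cv2.inRange(hsv,(14,60,120),(30,190,255));m[:,:285]=0;m[:,375:]=0;m[190:]=0
m=cv2.morphologyEx(m,cv2.MORPH_CLOSE,np.ones((5,5)))
c=max(cv2.findContours(m,0,2)[0],key=cv2.contourArea)
print(cv2.minAreaRect(c),cv2.boundingRect(c))
for r in (60,80,100,120,140,160):
    x=np.where(m[r])[0];a,b=cast(C,x[0],r,.028),cast(C,x[-1]+1,r,.028);print(r,x[0],x[-1],a.round(4),b.round(4))
ys=[np.where(m[:,u])[0][-1] for u in (315,328,343)];print(ys,[cast(C,u,y+1,.028).round(4)[:2] for u,y in zip((315,328,343),ys)])
for n,u,v,z in [("small",269.5,225.5,.096),("tall",343.5,226,.105),("salt",357,282,.088),("bar",327,29,.067)]:
    print(n,cast(C,u,v,z).round(4))
E
```

```text
((326.5, 107.0), (146.0, 51.0), 90.0) (301, 34, 52, 147)
60 302 352 [ 0.4285 -0.0264  0.028 ] [ 0.5057 -0.026   0.028 ]
80 302 352 [ 0.4281 -0.0546  0.028 ] [ 0.5066 -0.0542  0.028 ]
100 303 352 [ 0.4293 -0.0839  0.028 ] [ 0.5075 -0.0835  0.028 ]
120 304 352 [ 0.4305 -0.1141  0.028 ] [ 0.5085 -0.1137  0.028 ]
140 305 351 [ 0.4318 -0.1454  0.028 ] [ 0.5079 -0.1449  0.028 ]
160 305 351 [ 0.4314 -0.1778  0.028 ] [ 0.5089 -0.1773  0.028 ]
[np.int64(180), np.int64(180), np.int64(179)] [array([ 0.4478, -0.2129]), array([ 0.4697, -0.2128]), array([ 0.4948, -0.211 ])]
small [ 0.382  -0.2672  0.096 ]
tall [ 0.4915 -0.264   0.105 ]
salt [ 0.5168 -0.3656  0.088 ]
bar [0.4656 0.004  0.067 ]
```

Call:
arm_command(series="-20 7 0 0 0;-20 7 0 0 0;-20 8 0 0 0;-19 8 0 0 0;0 0 0 0 0;0 0 30 0 0;0 0 30 0 0;0 0 30 0 0;0 0 30 0 0;0 0 30 0 0;0 0 30 0 0;0 0 30 0 0;0 0 20 0 0;0 0 15 0 0;0 0 15 0 0;0 0 14 0 0;0 0 0 0 0;0 0 0 0 0;0 0 0 0 0", squeeze=25)

```text
time_s: 5.12
tool_pos: [0.493, -0.2666, 0.0492]
tool_rot: [179.9, -0.0, 90.2]
force: [-0.4, -0.7, 0.3]
grip_width: 0.0869
grasp_force: 0.0
```

Call:
arm_command(series="0 0 0 0 255;0 0 0 0 255;0 0 0 0 255;0 0 0 0 255;0 0 0 0 255;0 0 0 0 255;0 0 0 0 255;0 0 0 0 255;0 0 0 0 255;0 0 0 0 255")

```text
time_s: 5.95
tool_pos: [0.4923, -0.2669, 0.0486]
tool_rot: [180.0, 0.0, 90.2]
force: [0.1, -0.3, -0.8]
grip_width: 0.0444
grasp_force: 25.0
```

Call:
arm_command(series="0 0 -15 0 255;0 0 -20 0 255;0 0 -20 0 255;0 0 -5 0 255;15 -3 0 0 255;20 -4 0 0 255;20 -5 0 0 255;20 -5 0 0 255;20 -5 0 0 255;0 0 0 0 255;0 0 0 0 255;0 0 0 0 255")

```text
time_s: 6.95
tool_pos: [0.4699, -0.1725, 0.1083]
tool_rot: [180.0, 0.0, 90.2]
force: [0.2, -0.6, -1.5]
grip_width: 0.0445
grasp_force: 25.0
```

```bash
python3 - <<'E'
from h import *
o=telemetry.get_obs();print(o["grip_width"],o["grasp_force"],o["force"],o["tool_pos"])
im=cams.read_camera("wrist");cv2.imwrite("pics/w2.png",im)
E
```

```text
0.04452528859320371 24.99397554056486 [ 0.20993904 -0.59250666 -1.52548247] [ 0.46993495 -0.17245927  0.10830859]
```

View pics/w2.png

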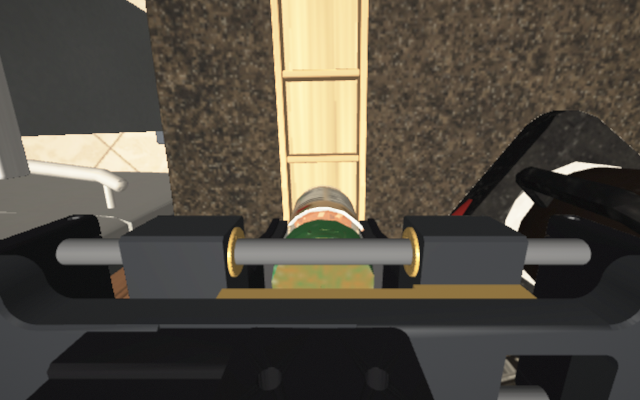

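The jar is held upright over the low-end compartment, at cols 290-365 between walls at 282 and 362.

Call:
arm_command(series="0 0 15 0 255;0 0 15 0 255;0 0 10 0 255;0 0 5 0 255;0 0 4 0 255;0 0 3 0 255;0 0 0 0 255;0 0 0 0 255")

```text
time_s: 7.67
tool_pos: [0.4703, -0.1722, 0.0569]
tool_rot: [180.0, 0.0, 90.2]
force: [-0.4, -0.1, -1.8]
grip_width: 0.0445
grasp_force: 25.0
```

Call:
arm_command(series="0 0 2 0 255;0 0 0 0 255;0 0 0 0 255;0 0 0 0 0;0 0 0 0 0;0 0 0 0 0;0 0 0 0 0;0 0 0 0 0;0 0 0 0 0;0 0 0 0 0;0 0 0 0 0")

```text
time_s: 8.58
tool_pos: [0.47, -0.172, 0.0546]
tool_rot: [180.0, -0.0, 90.2]
force: [0.5, 0.2, 1.4]
grip_width: 0.0847
grasp_force: 0.0
```

Call:
arm_command(series="0 0 -10 0 0;0 0 -20 0 0;0 0 -25 0 0;0 0 -25 0 0;-20 -18 0 0 0;-20 -18 0 0 0;-20 -18 0 0 0;-20 -18 0 0 0;-16 -17 0 0 0;0 0 0 0 0;0 0 0 0 0")

```text
time_s: 9.5
tool_pos: [0.3808, -0.2691, 0.1352]
tool_rot: [179.9, -0.1, 90.0]
force: [0.1, 0.4, -0.4]
grip_width: 0.087
grasp_force: 0.0
```

```bash
python3 - <<'E'
from h import *
o=telemetry.get_obs();print(o["tool_pos"],o["tool_rot"])
C=cam("wrist",o);print("expected small top px",proj(C,[.382,-.268,.096]))
im=cams.read_camera("wrist");cv2.imwrite("pics/w3.png",im)
E
```

```text
[ 0.38075832 -0.26914193  0.135172  ] [ 1.79899591e+02 -6.80966036e-02  8.99845519e+01]
expected small top px [324.92980538 212.17389336]
```

View pics/w3.png

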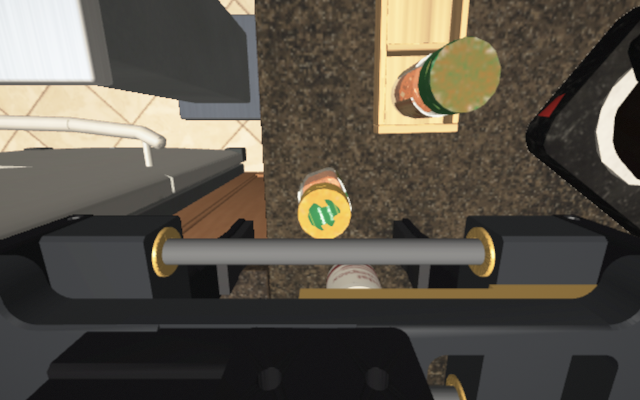

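The ochre cap is centred at (325,212), exactly as expected, and the tall jar stands in the low-end compartment.

Call:
arm_command(series="0 0 15 0 0;0 0 20 0 0;0 0 20 0 0;0 0 15 0 0;0 0 12 0 0;0 0 9 0 0;0 0 0 0 0;0 0 0 0 0;0 0 0 0 255;0 0 0 0 255;0 0 0 0 255;0 0 0 0 255;0 0 0 0 255;0 0 0 0 255;0 0 0 0 255;0 0 0 0 255;0 0 0 0 255;0 0 0 0 255")

```text
time_s: 11.05
tool_pos: [0.3814, -0.2683, 0.0436]
tool_rot: [180.0, 0.0, 90.2]
force: [1.2, 0.6, 0.9]
grip_width: 0.045
grasp_force: 25.0
```

Call:
arm_command(series="0 0 -15 0 255;0 0 -20 0 255;0 0 -25 0 255;0 0 -25 0 255;0 0 -25 0 255;0 0 -15 0 255;0 0 0 0 255;15 8 0 0 255;22 11 0 0 255;23 12 0 0 255;23 12 0 0 255;23 12 0 0 255;23 12 0 0 255;22 12 0 0 255;15 8 0 0 255;0 0 0 0 255;0 0 0 0 255;0 0 0 0 255")

```text
time_s: 12.55
tool_pos: [0.467, -0.1031, 0.1678]
tool_rot: [-179.9, 0.0, 90.1]
force: [-0.2, 0.5, -1.3]
grip_width: 0.0451
grasp_force: 25.0
```

```bash
python3 - <<'E'
from h import *
o=telemetry.get_obs();print(o["tool_pos"],o["tool_rot"],o["grip_width"])
im=cams.read_camera("wrist");cv2.imwrite("pics/w4.png",im)
t=cams.read_camera("top");cv2.imwrite("pics/t4.png",t)
E
```

```text
[ 0.46696047 -0.10310537  0.16782591] [-1.79909741e+02  4.79476317e-02  9.01029828e+01] 0.04505862592837474
```

View pics/w4.png

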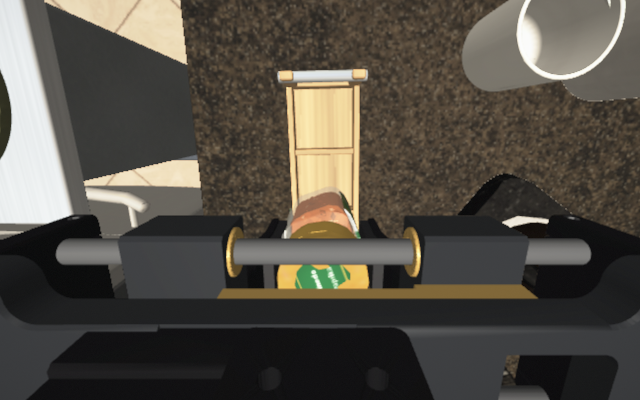

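The jar is held over the middle compartment. The bottom appears slightly skewed (about (318,195)), so I'll zoom in before lowering.

```bash
python3 - <<'E'
import cv2
t=cv2.imread("pics/w4.png")
cv2.imwrite("pics/crop4.png",cv2.resize(t[150:300,230:420],None,fx=4,fy=4,interpolation=cv2.INTER_CUBIC))
E
```

```text
(no output)
```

View pics/crop4.png

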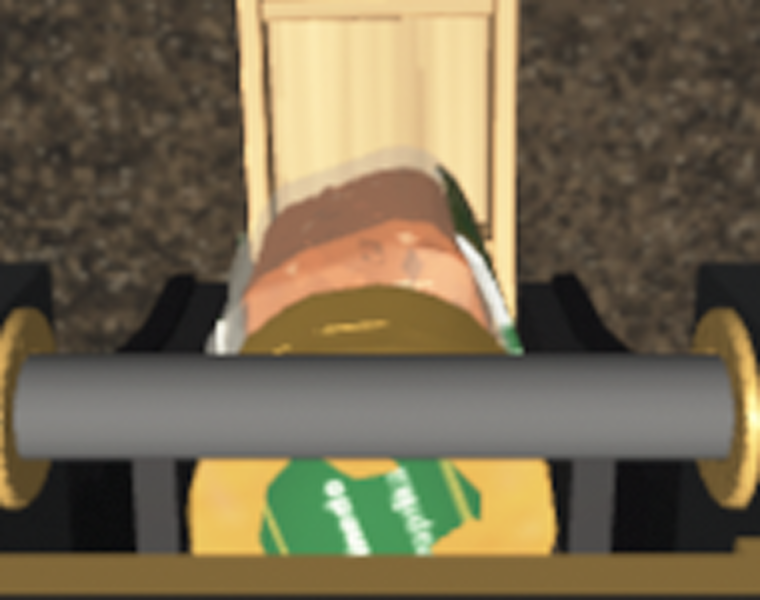

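The lean is about 2° at most, probably from the irregular label, and the jar will settle flat when released. Lowering.

Call:
arm_command(series="1 2 15 0 255;0 0 25 0 255;0 0 25 0 255;0 0 20 0 255;0 0 12 0 255;0 0 8 0 255;0 0 6 0 255;0 0 3 0 255;0 0 2 0 255;0 0 0 0 255;0 0 0 0 255;0 0 0 0 255")

```text
time_s: 13.65
tool_pos: [0.4703, -0.101, 0.0532]
tool_rot: [179.9, -0.0, 90.2]
force: [-0.9, 0.6, -2.7]
grip_width: 0.0447
grasp_force: 25.0
```

Call:
arm_command(series="0 0 2 0 255;0 0 1 0 255;0 0 0 0 255;0 0 0 0 255;0 0 0 0 255")

```text
time_s: 14.07
tool_pos: [0.47, -0.1009, 0.0496]
tool_rot: [180.0, -0.0, 90.2]
force: [-0.2, 0.2, -0.9]
grip_width: 0.0451
grasp_force: 25.0
```

Open slowly, rise, then look.

Call:
arm_command(series="0 0 0 0 60;0 0 0 0 60;0 0 0 0 60;0 0 0 0 60;0 0 0 0 0;0 0 0 0 0;0 0 0 0 0;0 0 0 0 0;0 0 0 0 0;0 0 -10 0 0;0 0 -20 0 0;0 0 -25 0 0;0 0 -25 0 0;0 0 0 0 0")

```text
time_s: 15.23
tool_pos: [0.4732, -0.1017, 0.1346]
tool_rot: [179.5, -0.1, 90.1]
force: [1.3, 0.2, 1.4]
grip_width: 0.087
grasp_force: 0.0
```

Call:
arm_command(series="-15 3 -15 0 0;-30 5 0 0 0;-35 6 0 0 0;-35 6 0 0 0;-35 6 0 0 0;-35 6 0 0 0;-30 6 0 0 0;-30 6 0 0 0;-20 4 0 0 0;0 0 0 0 0;0 0 0 0 0;0 0 0 0 0")

```text
time_s: 16.23
tool_pos: [0.5185, -0.365, 0.1443]
tool_rot: [-180.0, -0.1, 90.2]
force: [0.1, 0.2, 0.3]
grip_width: 0.0873
grasp_force: 0.0
```

```bash
python3 - <<'E'
from h import *
o=telemetry.get_obs();print(o["tool_pos"],o["tool_rot"])
C=cam("wrist",o);print("expected salt top px",proj(C,[.517,-.369,.088]))
im=cams.read_camera("wrist");cv2.imwrite("pics/w5.png",im)
C=cam("top");print([proj(C,p).round(1) for p in([.470,-.172,.111],[.4687,-.102,.102],[.518,-.37,.09])])
t=cams.read_camera("top")
cv2.imwrite("pics/t5.png",np.vstack([cv2.resize(t[165:265,295:485],None,fx=4,fy=4,interpolation=cv2.INTER_CUBIC)]))
E
```

```text
[ 0.51853894 -0.36495134  0.14434371] [-1.79975302e+02 -6.16480317e-02  9.01880791e+01]
expected salt top px [321.53180102 211.81632419]
[array([378.4, 198.2]), array([350.9, 199.3]), array([452.1, 182.3])]
```

View pics/w5.png

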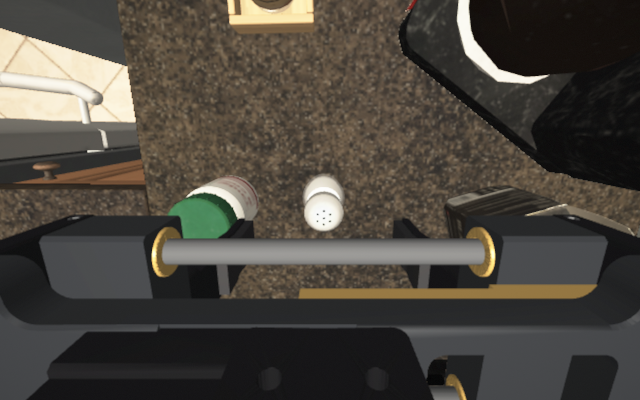

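Salt top is at (324,211), close to the expected (321,212), and the vitamin jar is to the left at (205,220). Now the top crop, to check the placed jars.

View pics/t5.png

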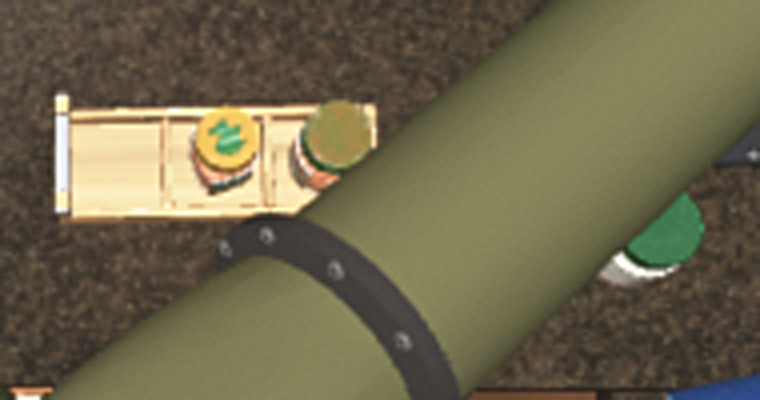

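Both jars stand upright where expected: the caps are at (227,139) and (337,135) against predicted (225,139) and (335,134). Before descending for the salt I'll check the box behind it against the gripper body.

```bash
python3 - <<'E'
from h import *
o=telemetry.get_obs();W=cam("wrist",o);T=cam("top")
for z in (0,.05,.08,.1,.12):
    print(z,"W",cast(W,447,200,z).round(3)[:2],cast(W,470,240,z).round(3)[:2],"T",[cast(T,*p,z).round(3)[:2] for p in((442,125),(447,141),(503,125))])
a=cv2.imread("pics/top0.png")[80:200,430:520];b=cv2.imread("pics/w5.png")[170:270,420:640]
cv2.imwrite("pics/box.png",np.hstack([cv2.resize(a,(360,480)),cv2.resize(b,(440,200)) if 0 else cv2.copyMakeBorder(cv2.resize(b,(440,200)),0,280,0,0,0)]))
E
```

```text
0 W [ 0.661 -0.381] [ 0.694 -0.43 ] T [array([ 0.713, -0.378]), array([ 0.664, -0.39 ]), array([ 0.714, -0.556])]
0.05 W [ 0.638 -0.368] [ 0.665 -0.409] T [array([ 0.693, -0.363]), array([ 0.646, -0.375]), array([ 0.694, -0.534])]
0.08 W [ 0.624 -0.36 ] [ 0.648 -0.396] T [array([ 0.682, -0.354]), array([ 0.636, -0.365]), array([ 0.682, -0.52 ])]
0.1 W [ 0.614 -0.354] [ 0.637 -0.387] T [array([ 0.674, -0.348]), array([ 0.629, -0.359]), array([ 0.674, -0.511])]
0.12 W [ 0.605 -0.349] [ 0.625 -0.379] T [array([ 0.666, -0.342]), array([ 0.622, -0.353]), array([ 0.666, -0.502])]
```

View pics/box.png

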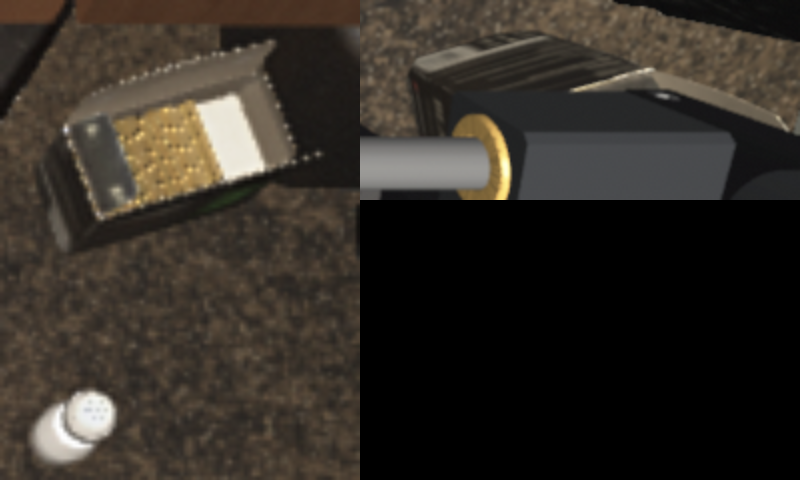

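The near bottom corner of the box is at x≈0.66 in both views. The gripper body reaches 0.614, so there is clearance. Descending on the salt.

Call:
arm_command(series="-4 0 15 0 0;0 0 20 0 0;0 0 20 0 0;0 0 20 0 0;0 0 15 0 0;0 0 10 0 0;0 0 8 0 0;0 0 0 0 0;0 0 0 0 0;0 0 0 0 255;0 0 0 0 255;0 0 0 0 255;0 0 0 0 255;0 0 0 0 255;0 0 0 0 255;0 0 0 0 255;0 0 0 0 255;0 0 0 0 255;0 0 0 0 255")

```text
time_s: 17.92
tool_pos: [0.5187, -0.3698, 0.0365]
tool_rot: [180.0, -0.0, 90.2]
force: [-0.7, 1.0, -0.1]
grip_width: 0.0385
grasp_force: 24.8
```

Call:
arm_command(series="0 0 -15 0 255;0 0 -20 0 255;0 0 -25 0 255;0 0 -25 0 255;0 0 -25 0 255;0 0 -20 0 255;0 0 0 0 255;0 0 0 0 255")

```text
time_s: 18.58
tool_pos: [0.5191, -0.3705, 0.1684]
tool_rot: [179.8, 0.1, 90.2]
force: [-0.6, 0.9, -0.5]
grip_width: 0.0388
grasp_force: 24.7
```

Call:
arm_command(series="15 -2 0 0 255;27 -4 0 0 255;30 -5 0 0 255;30 -5 0 0 255;30 -5 0 0 255;30 -5 0 0 255;30 -5 0 0 255;30 -5 0 0 255;30 -5 0 0 255;30 -4 0 0 255;28 -4 0 0 255;17 -2 0 0 255;11 -1 0 0 255;0 0 0 0 255;0 0 0 0 255;0 0 0 0 255")

```text
time_s: 19.92
tool_pos: [0.4652, -0.0332, 0.166]
tool_rot: [-179.9, 0.0, 90.1]
force: [0.3, -0.2, -0.2]
grip_width: 0.0389
grasp_force: 24.7
```

```bash
python3 - <<'E'
from h import *
o=telemetry.get_obs();print(o["tool_pos"],o["tool_rot"],o["grip_width"])
im=cams.read_camera("wrist");cv2.imwrite("pics/w6.png",im)
E
```

```text
[ 0.46517925 -0.03318795  0.16603523] [-1.79946834e+02  4.65883635e-02  9.01012240e+01] 0.03893385700565886
```

View pics/w6.png

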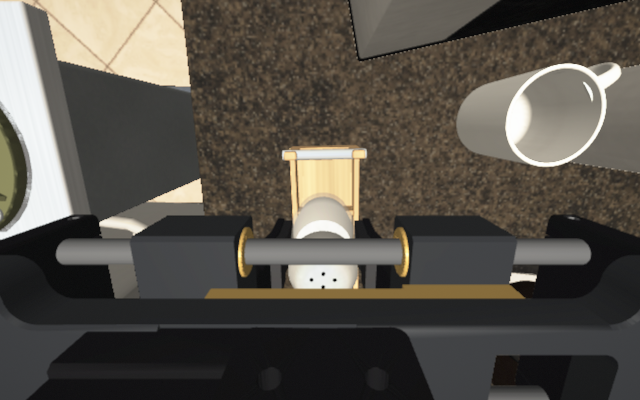

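The shaker is held upright over the compartment next to the bar (bottom at about (323,205)). Lowering.

Call:
arm_command(series="1 1 15 0 255;0 0 25 0 255;0 0 25 0 255;0 0 22 0 255;0 0 14 0 255;0 0 9 0 255;0 0 6 0 255;0 0 3 0 255;0 0 2 0 255;0 0 0 0 255;0 0 0 0 255;0 0 0 0 255")

```text
time_s: 20.97
tool_pos: [0.4672, -0.0309, 0.0462]
tool_rot: [179.9, -0.0, 90.2]
force: [-0.3, -0.2, -0.8]
grip_width: 0.0387
grasp_force: 24.7
```

Call:
arm_command(series="0 0 2 0 255;0 0 1 0 255;0 0 0 0 255;0 0 0 0 255;0 0 0 0 60;0 0 0 0 60;0 0 0 0 60;0 0 0 0 60;0 0 0 0 0;0 0 0 0 0;0 0 0 0 0;0 0 0 0 0;0 0 0 0 0")

```text
time_s: 22.05
tool_pos: [0.4666, -0.031, 0.0426]
tool_rot: [180.0, -0.0, 90.2]
force: [-0.3, 0.5, 0.5]
grip_width: 0.085
grasp_force: 0.0
```

Call:
arm_command(series="0 0 -10 0 0;0 0 -20 0 0;0 0 -25 0 0;0 0 -30 0 0;0 0 -30 0 0;0 0 -30 0 0;0 0 -30 0 0;0 0 -30 0 0;0 0 -25 0 0;-30 0 0 0 0;-30 0 0 0 0;-30 0 0 0 0;-30 0 0 0 0;-30 0 0 0 0;-30 0 0 0 0;0 0 0 0 0;0 0 0 0 0;0 0 0 0 0")

```text
time_s: 23.55
tool_pos: [0.4671, -0.2103, 0.2728]
tool_rot: [180.0, -0.0, 90.2]
force: [0.3, 1.1, -0.0]
grip_width: 0.0872
grasp_force: 0.0
```

```bash
python3 - <<'E'
from h import *
o=telemetry.get_obs();print(o["tool_pos"],o["tool_rot"])
P=([.470,-.172,.111],[.4687,-.102,.102],[.4672,-.032,.094])
C=cam("wrist",o);print([proj(C,p).round(1) for p in P])
im=cams.read_camera("wrist")
a=cv2.resize(im[:250,230:420],None,fx=2,fy=2)
t=cams.read_camera("top");C=cam("top");print([proj(C,p).round(1) for p in P])
b=cv2.resize(t[165:265,295:400],None,fx=4,fy=4)
b=cv2.copyMakeBorder(b,0,a.shape[0]-b.shape[0],0,0,0)
cv2.imwrite("pics/fin.png",np.hstack([a,b]))
E
```

```text
[ 0.46711086 -0.21033626  0.27280759] [ 1.79993488e+02 -4.63641305e-02  9.01764273e+01]
[array([325.9, 149.2]), array([325.1,  85.9]), array([324. ,  18.7])]
[array([378.4, 198.2]), array([350.9, 199.3]), array([323.9, 200.4])]
```

View pics/fin.png

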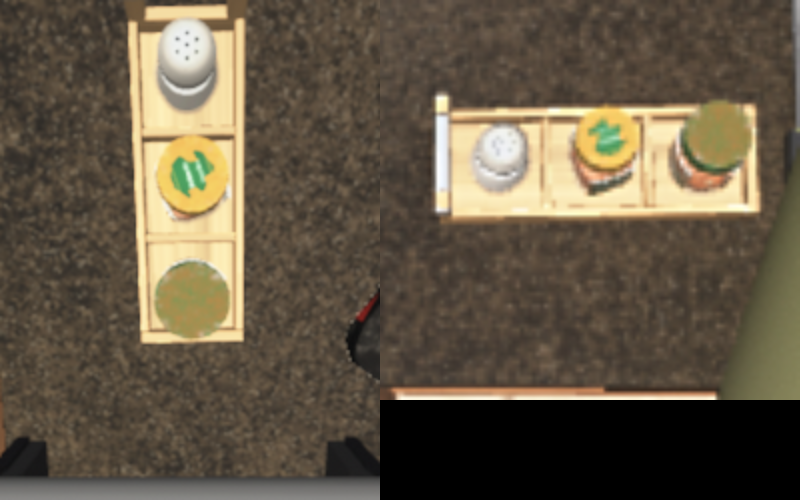

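All three stand upright and centred: wrist crop salt (187,45), small (193,174), tall (192,299), each within about 5 mm of target. Handing in.

```bash
python3 -c "
from cell import env
print(env.sign_off())"
```

```text
the job is handed in; nothing more can be done
None
```

The salt shaker, small spice jar and tall spice jar stand upright in their compartments, in that order from the raised end, each within about 5 mm of its compartment's centre in the last pictures; the three other jars were not touched, and the job is handed in (no verdict was returned).

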